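Wedge a hatch flush in its frame for tacking

ROBOT

A 6-joint arm with a two-finger parallel gripper is mounted at the origin on a cart in front of the work surface, level with it; the furniture and walls round the work are solid. World frame = base frame: x ahead of the robot, y to its left, z up, the work surface at z = 0. Lengths are in m, angles in degrees, forces in N, time in s.
With the tool pointing down it reaches from about 0.375 to 0.75 m from the base axis. Payload 9 kg.
Tool frame: the origin (TCP) lies where the fingers leave the gripper's body, on its centre line; the fingertips stand 73 mm ahead of it and the grasp point (between the pads) lies 54 mm ahead of it (robot.tip_reach is the distance from the TCP to the fingertips, in m); z points along the fingers, y is the line along which they close (so a half turn about z gives the same grasp; the last joint's range is limited). The gripper opens to 85 mm and grips with 20 to 120 N. Pads are 22 mm wide; open, the fingers measure 114 mm over their backs; the gripper's body (76 mm by 85 mm) begins 54 mm behind the grasp point. The pads swing forward as they close: fully open they stand 13 mm farther back than shut.
Start: joints at [-82.317, 5.964, 5.575, 89.605, 0, 77.527], TCP at [0.207, -0.563, 0.304] pointing down, gripper open.
Joint ranges: [-171.21, 171.21], [-48.23, 106.86], [-62.78, 66.21], [-105.2, 120.99], [-86.42, 89.51], [-180, 180]. Speed limits (degrees/s): [127.2, 127.2, 147.25, 180, 180, 180].

INTERFACE

Orientations are given as [roll, pitch, yaw] about the fixed x, y, z axes, in that order (R = Rz(yaw) Ry(pitch) Rx(roll)).
In Python, from plant import robot gives the robot as it stands. Calls block until the motion is done:
- robot.move_pose(position, orientation): joint-space move of the TCP to a pose.
- robot.line_to(position, vel=0.15, rotation=None, guard=None): straight line of the TCP; rotation=None keeps the orientation; vel is the mean speed in m/s. With guard (N) it stops when the force on the tool has changed by that much, and returns True; else False.
- robot.goto_joints(angles): joint-space move.
- robot.set_gripper(opening): finger opening in m; the grip force is fixed at half the most; returns when the fingers have stopped.
- robot.pause(seconds).
- robot.ik(position, orientation): joint angles nearest the present ones, or None.
- robot.observe(): the state.
- robot.grab_frame(name): name is "side" or "top"; returns the picture (400x640x3 uint8, blue, green, red); there is no depth.
- robot.get_calibration(name): a dict with "vertical_fov" (degrees; the focal length in pixels is half the picture's height over the tangent of half this angle, whatever the lens; pixels are square), "cx", "cy" (the principal point, pixels), "rvec" (rotation vector, rad) and "tvec" (3), from world to camera coordinates, as OpenCV has them. Camera axes: x right, y down, z forward; pixel columns grow to the right and rows downward; lengths in m; the calibration is good to about 2 mm. A picture is of the moment at which its call begins. get_calibration takes no time and is no camera call.
A pose or a line that the arm cannot do raises robot.IKError and nothing moves.
- robot.job_done(): hands the job in; it is judged then, once.
The state is a dict: "time": time; "q": joint angles; "qvel": joint speeds; "joint_torque": joint torques, N m; "tool_pos": TCP position; "tcp_rot": TCP orientation; "ft_force": force on the tool from outside, world axes, zero at the start; "torque": the same for the moment, N m; "gripper_width": finger opening in m; "gripper_force": force on a finger pad.
Only numpy, scipy, OpenCV 4.12 (cv2) and the standard library are available. Lean on these libraries where they do the work, as an engineer would, in place of code of your own. Each camera call takes 0.05 s, during which the arm holds its last target. There are 200 camera calls.

TASK

The steel hatch must come up level with its frame so it can be tacked. Swing the hold-down arm right round, clear of the hatch, then take the tapered steel wedge, lay it flat on the base plate and slide it straight in, thin end first, under the middle of the hatch's front edge until the hatch just lifts off its rests and its top is flush with the frame, never heaved up past it. Finish still gripping the wedge there, with the wedge alone carrying the hatch, and leave everything else lying where it is.

Things in the scene. Friction and masses are not known exactly. Their poses are not given: they have to be found in the camera images.
- fitup_plate: Fixed dark steel base plate 290 x 230 x 10 mm with a low U-shaped frame of 20 mm square tube on it. Origin: centre of its underside, on the bench; x runs from the bare front part (-145 mm, robot side) to the frame's back (+145 mm), y left, z up. Plate top 10 mm, frame top 30 mm above the bench; frame sides at y = +-78.5 to +-98.5 mm, from x = 22 mm back. Corner bolt heads (|y| = 100 mm) 10 mm high.
- frame_top (a point): Point on the level of the frame's top (30 mm above the bench), midway between the two frame sides, at their front ends.
- mouth (a point): Point on the top of the base plate exactly below the middle of the hatch's front edge; the wedge goes in here along the plate's +x.
- hatch (a joint): Angle (rad) of the hatch, a steel plate 120 (x) x 150 (y) x 6 mm, 0.7 to 1.1 kg, on two barrel hinges at the rear tube; hinge axis along y, 126 mm behind its front edge. 0 = lying on its two rests, front edge 5 mm below the frame's top, 9 mm slot between its underside and the base plate; 0.04 = flush with the frame (slot 14 mm). Grows as the front edge rises; falls back by its weight.
- hatch_edge (a point): Middle of the hatch's front edge, on its top face: 5 mm below frame_top's height at rest, equal to it when flush. The two rests are blocks under the edge at y = +-56 mm, 18 mm wide; the slot is clear between them.
- hold_down (a joint): Angle (rad) of the swing-away hold-down at the hatch's left front corner, a 16 mm wide arm on a vertical post. Near 0 (starts 0 to 0.2) it reaches to plate -y, its foot over the hatch keeping it from rising; grows as it turns clockwise seen from above, the free end coming out towards the robot, stop at 1.75; at 1.57 it points along plate -x, clear of the hatch. Stays where left; 3 N at the knob turns it.
- hold_down_knob (a point): Centre of the top of the round upright knurled knob at the arm's free end: 18 mm diameter, top 73.5 mm above the bench, grip it over its upper 24 mm. Arm top 43.5 mm above the bench. 43 mm from the post's axis.
- hold_down_post (a point): On the hold-down's vertical pivot axis (fixed on the plate), 35.5 mm above the bench.
- wedge: Loose plain steel wedge 120 mm long, 34 mm wide, 0.45 kg; flat underside, top sloping from 4 mm thick at the thin end to 28 mm at the heel (1 in 5). Origin: centre of its underside; x from heel (-60 mm) to thin end (+60 mm). Lies flat on the bench left of the plate, thin end roughly away from the robot. It first touches the hatch with 25 mm in under the edge; flush at 50 mm in.
- wedge_tip (a point): Middle of the lower edge of the wedge's thin end.
- flat_offcut: Bystander: plain flat steel bar 120 x 30 x 14 mm, of even thickness, lying near the wedge (the two swap places). Origin: centre of its underside, its y along its length.
- loose_nut: Bystander: M12 nut, 22 x 19 x 10 mm, lying on the base plate's bare front part, near its right front corner.
- small_spanner: Bystander: spanner 176 mm long, lying at the near edge of the bench, left of the middle. Origin: centre of its underside.
- magnetic_angle: Bystander: magnetic welding angle, 65 x 65 x 15 mm, lying at the near edge in front of the vice. Origin: centre of its underside.

How it is judged (in metres and radians):
On the way, in this order (a step that is already met when the one before it is completed fails the run):
1. the hold-down is swung clear of the hatch, the hatch still on its rests (value of joint hold_down above 1.2 rad and value of joint hatch below 0.008 rad), for 0.2 s.
2. the wedge lies flat on the base plate with its thin end entered under the hatch's front edge (x of wedge_tip in the frame of mouth above 0.005 m and y of wedge_tip in the frame of mouth between -0.03 and 0.03 m and z of wedge in the frame of mouth between -0.003 and 0.0045 m), for 0.1 s.
At the end, for the whole second after the job is handed in: Hold-down turned over 1.2 rad; hatch front edge within 2.2 mm of the frame's top; wedge flat on the plate (within 3.5 mm), square within 0.22 rad, thin end 25 mm or more in and within 30 mm of the middle; wedge carries the hatch, fingers grip the wedge and not the hatch; all still (value of joint hold_down above 1.2 rad and z of hatch_edge in the frame of frame_top between -0.0022 and 0.0022 m and x of wedge_tip in the frame of mouth above 0.025 m and y of wedge_tip in the frame of mouth between -0.03 and 0.03 m and z of wedge in the frame of mouth between -0.003 and 0.0035 m and angle between the x axis of wedge and the x axis of fitup_plate, either way round below 0.22 rad and angle between wedge's own z axis and vertical below 0.06 rad and contact force between wedge and hatch above 1.5 N and contact force between the fingers and wedge above 3 N and contact force between each of the arm, the fingers and hatch below 0.3 N and velocity of joint hatch between -0.03 and 0.03 rad/s and linear speed of wedge below 0.01 m/s); the arm keeps its last pose, push and grip.
It fails at once if the hatch's front edge is raised more than 5 mm above the frame's top (z of hatch_edge in the frame of frame_top above 0.005 m).
It fails at once if a bystander (flat offcut, nut, spanner, magnetic angle) is shifted by more than 25 mm (distance of any of flat_offcut, loose_nut, small_spanner, magnetic_angle from where it was at the start of the episode above 0.025 m).
It also fails if it takes over 54 s, if anything falls off the work surface, if the arm or the gripper's body presses on something with over 40 N, if the wrist force passes 120 N, or if a joint passes its speed limit or range.

## Working session

There is one attempt and no reset: what is moved stays moved. The work goes in short steps, each a Python script; the robot and the scene stay as the last script left them, time stands still between calls to the robot, and variables do not carry over. Pictures are saved under pics/ and viewed, at most 10 in all, crops included, and the job is handed in when it is done.

```bash
mkdir -p pics; ls
python3 - <<'E'
from plant import robot
import cv2
for n in("top","side"):
    cv2.imwrite(f"pics/{n}0.png",robot.grab_frame(n)); print(robot.get_calibration(n))
o=robot.observe();print(o["tool_pos"],o["tcp_rot"],o["gripper_width"],o["time"],robot.tip_reach)
E
```

```text
pics
{'vertical_fov': 50.496291943890085, 'cx': 320.13211118727855, 'cy': 202.69287608658635, 'rvec': array([ 2.15073877, -2.18918141,  0.11892465]), 'tvec': array([0.08468938, 0.49558861, 1.01359119])}
{'vertical_fov': 48.97899872621779, 'cx': 315.6371745544307, 'cy': 207.11549213802456, 'rvec': array([ 0.09003909, -2.62368745,  1.63455557]), 'tvec': array([0.51272581, 0.04179056, 1.14246391])}
[ 0.2067131  -0.56303947  0.30317306] [-1.79931770e+02 -1.43140076e-02  2.01545444e+01] 0.08528220577802514 0.1 0.0726
```

View pics/top0.png

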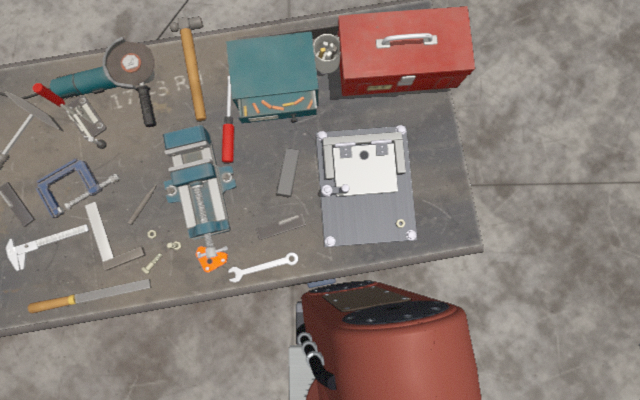

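View pics/side0.png

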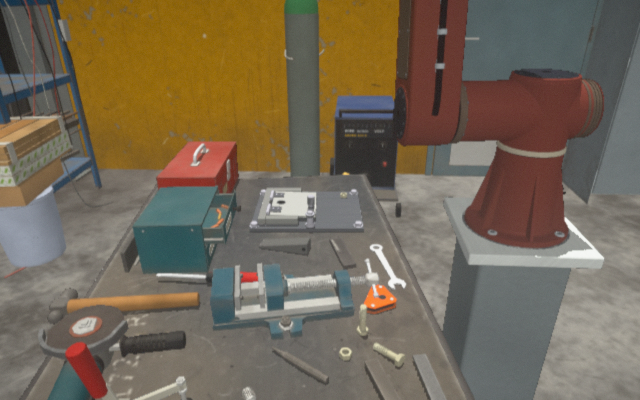

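Run:
```python
import cv2
a=cv2.imread("pics/top0.png")[115:255,255:425]; b=cv2.imread("pics/side0.png")[180:275,235:375]
cv2.imwrite("pics/tc.png",cv2.resize(a,None,fx=4.2,fy=4.2,interpolation=2)); cv2.imwrite("pics/sc.png",cv2.resize(b,None,fx=5.6,fy=5.6,interpolation=2))
```

```text
(no output)
```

View pics/tc.png

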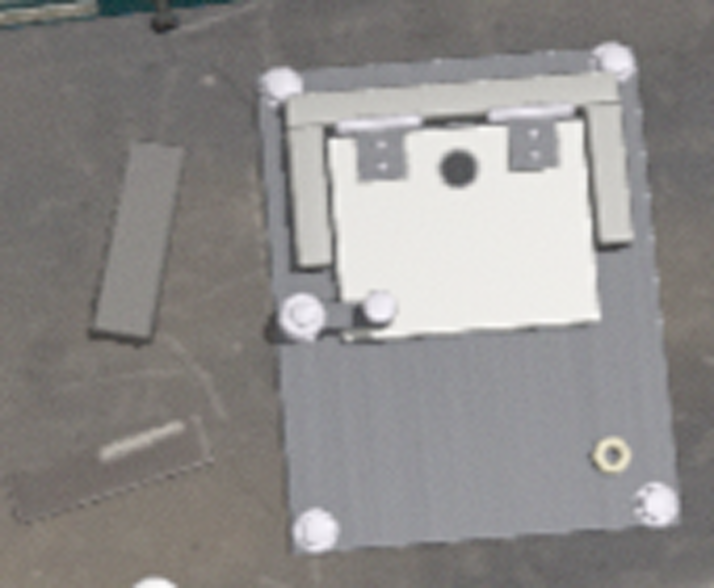

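View pics/sc.png

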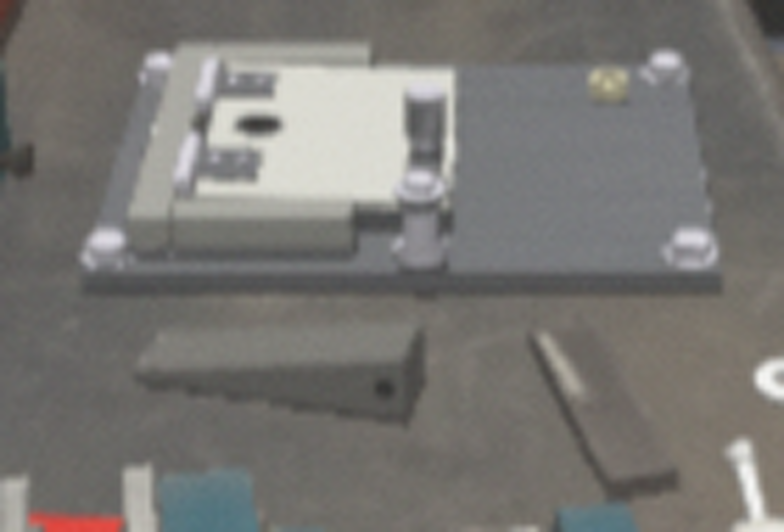

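```bash
cat > h.py <<'E'
import numpy as np,cv2
from plant import robot
def ray(n,uv,z):
    c=robot.get_calibration(n);f=200/np.tan(np.radians(c["vertical_fov"]/2));R=cv2.Rodrigues(c["rvec"])[0]
    C=-R.T@c["tvec"];d=R.T@np.array([(uv[0]-c["cx"])/f,(uv[1]-c["cy"])/f,1]);return C+d*(z-C[2])/d[2]
T=lambda u,v,z:ray("top",(255+(u-1.6)/4.2,115+(v-1.6)/4.2),z)
S=lambda u,v,z:ray("side",(235+(u-2.3)/5.6,180+(v-2.3)/5.6),z)
E
python3 - <<'E'
from h import *
np.set_printoptions(precision=4,suppress=True)
for nm,l in dict(plateFL_FR_BL_BR=[(293,552,.01),(679,522,.01),(260,80,.01),(632,47,.01)],hatchedge=[(344,341,.025),(600,320,.025)],wedge=[(130,143,.004),(183,149,.004),(94,330,.028),(150,338,.028)],knob=[(380,303,.0735)],post=[(301,313,.05)]).items():
    print(nm,*[T(*p)[:2] for p in l])
print("side")
for nm,l in dict(plateFL_BL=[(719,272,.01),(84,272,.01)],hatch=[(455,66,.025)],wedge=[(136,372,.004),(168,326,.004),(405,418,.0),(424,326,.028)],knob=[(425,90,.0735)],post=[(418,183,.05)]).items():
    print(nm,*[S(*p)[:2] for p in l])
E
```

```text
plateFL_FR_BL_BR [0.3912 0.0673] [ 0.4047 -0.1599] [0.6745 0.0818] [ 0.6911 -0.1434]
hatchedge [0.5134 0.0353] [ 0.5232 -0.115 ]
wedge [0.6385 0.1609] [0.6343 0.129 ] [0.522  0.1812] [0.5168 0.1486]
knob [0.5286 0.0169]
post [0.5269 0.0607]
side
plateFL_BL [0.3894 0.0667] [0.6758 0.0827]
hatch [ 0.5224 -0.1202]
wedge [0.6378 0.1578] [0.6312 0.1185] [0.5208 0.1811] [0.5149 0.1533]
knob [0.5256 0.0157]
post [0.5249 0.0644]
```

Run:
```python
from h import *
k=np.array([.527,.0163])
for y in (-87,93):
  for d in (0,-45,-90): print(y+d,np.round(robot.ik([*k,.2],[180,0,y+d]),1))
for y in(-9.7,170.3):print(np.round(robot.ik([.5435,.161,.2],[180,0,y]),1))
robot.move_pose([*k,.20],[180,0,93])
robot.set_gripper(.05)
print(robot.line_to([*k,.1216],vel=.12,guard=8))
robot.set_gripper(.0)
o=robot.observe();print(o["tool_pos"],o["gripper_width"],o["gripper_force"],o["ft_force"],o["time"])
```

```text
-87 [ -12.5   -6.4  -17.6   78.8    0.  -105.5]
-132 [-12.5  -6.4 -17.6  78.8   0.  -60.5]
-177 [-12.5  -6.4 -17.6  78.8   0.  -15.5]
93 [-12.5  -6.4 -17.6  78.8   0.   74.5]
48 [-12.5  -6.4 -17.6  78.8   0.  119.5]
3 [-12.5  -6.4 -17.6  78.8   0.  164.5]
[   3.3    0.5  -10.8   78.6    0.  -167. ]
[  3.3   0.5 -10.8  78.6   0.   13. ]
False
[0.52745163 0.01616736 0.1225333 ] 0.016227009578149133 58.44660937786102 [-2.07011913 -0.2197565   6.42576965] 4.125
```

Run:
```python
from h import *
k=np.array([.527,.0163]);post=k+.043*np.array([-.02,1])
for a in np.arange(11,89,11):
    t=np.radians(-88.8-a)
    robot.line_to([*(post+.043*np.array([np.cos(t),np.sin(t)])),.1226],vel=.05,rotation=[180,0,93-a])
    o=robot.observe();print(a,np.round(o["ft_force"],1),round(o["gripper_width"],4),o["time"])
robot.set_gripper(.05)
p=o["tool_pos"];robot.line_to([p[0],p[1],.2],vel=.15)
robot.move_pose([.5435,.161,.2],[180,0,170.3])
cv2.imwrite("pics/top1.png",cv2.resize(robot.grab_frame("top")[115:255,255:425],None,fx=4.2,fy=4.2,interpolation=2))
cv2.imwrite("pics/side1.png",cv2.resize(robot.grab_frame("side")[180:275,235:375],None,fx=5.6,fy=5.6,interpolation=2))
print(robot.observe()["time"])
```

```text
11 [ 0.2 -0.8 -0.1] 0.016 4.4667
22 [0.5 0.8 0.7] 0.0159 4.8083
33 [-0.4  0.9  1.4] 0.0158 5.15
44 [-0.6  2.3  1.2] 0.0156 5.4917
55 [-1.1  2.9  0.9] 0.0159 5.8333
66 [-0.   3.4  1.8] 0.0161 6.175
77 [-0.7  3.9  1.6] 0.0159 6.5167
88 [-1.4  5.8  3.8] 0.016 6.8583
10.325
```

View pics/top1.png

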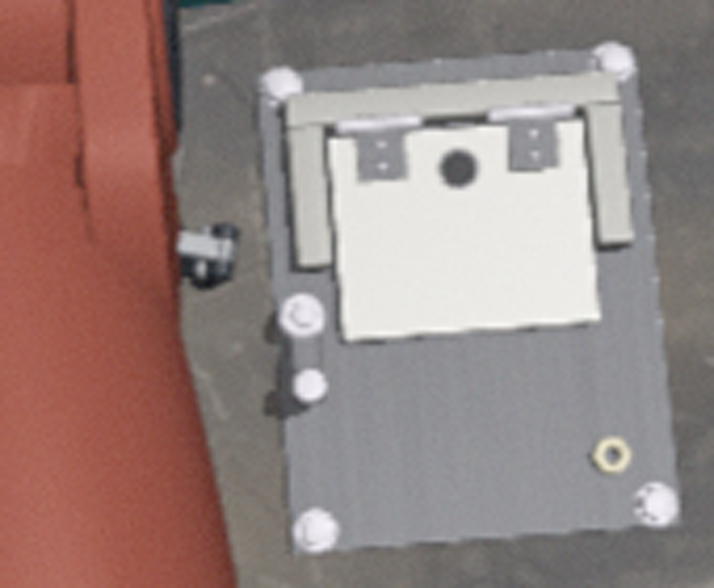

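View pics/side1.png

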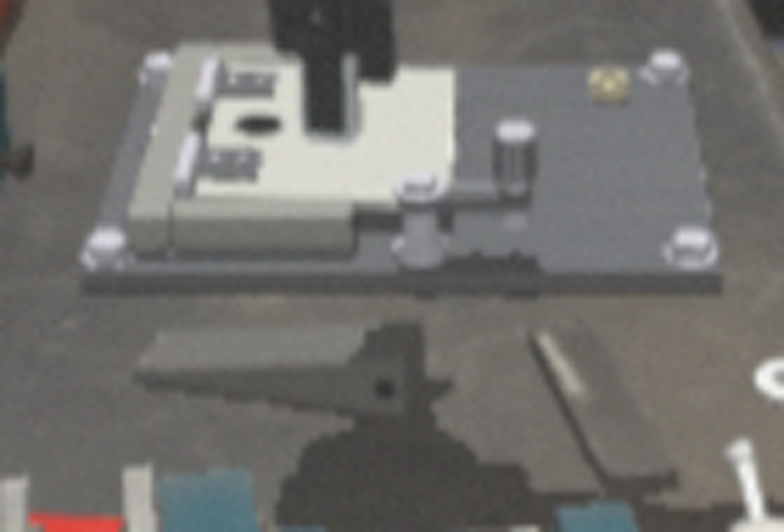

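Run:
```python
from h import *
robot.set_gripper(.08)
g=[.5435,.161]
print(robot.line_to([*g,.0766],vel=.1,guard=8))
robot.set_gripper(0)
o=robot.observe();zg=o["tool_pos"][2];print(o["tool_pos"],o["gripper_width"],o["gripper_force"],o["ft_force"])
robot.line_to([*g,.19],vel=.15)
m=np.array([.5183,-.0398]);d=np.array([np.cos(np.radians(3.3)),np.sin(np.radians(3.3))])
P=lambda s:m+(s-.095)*d
print(np.round(robot.ik([*P(-.025),.17],[180,0,183.3]),1))
robot.move_pose([*P(-.025),.17],[180,0,183.3])
f0=robot.observe()["ft_force"]
robot.line_to([*P(-.025),zg+.022],vel=.1)
print(robot.line_to([*P(-.025),zg+.008],vel=.02,guard=5))
o=robot.observe();print(zg,o["tool_pos"],o["gripper_width"],f0,o["ft_force"],o["time"])
cv2.imwrite("pics/s2.png",cv2.resize(robot.grab_frame("side")[160:275,255:395],None,fx=5.2,fy=5.2,interpolation=2))
```

```text
False
[0.54381931 0.16105786 0.07711174] 0.0331458180072511 62.03425884246826 [-0.46641513  0.46637898  5.11617015]
[-25.5 -30.4 -40.1  80.3   0.  -28.8]
True
0.07711174199366694 [ 0.39840546 -0.04668315  0.08705528] 0.032960673645839315 [ 0.63814757 -0.24297515 -4.20704604] [-0.29402606  0.05803832  5.11164944] 15.9667
```

View pics/s2.png

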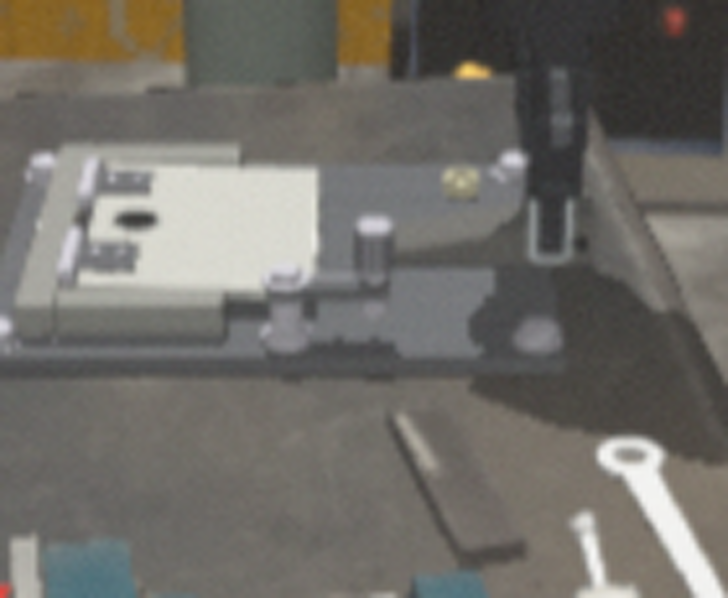

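Run:
```python
from h import *
m=np.array([.5183,-.0398]);d=np.array([np.cos(np.radians(3.3)),np.sin(np.radians(3.3))])
P=lambda s:m+(s-.095)*d
for s in [0,.012,.016,.019,.022,.025,.028,.031,.034,.037,.040,.043]:
    robot.line_to([*P(s),.0871],vel=.05 if s<.014 else .02)
    robot.pause(.1)
    o=robot.observe();f=o["ft_force"];print(s,np.round(f,1),np.round(o["tool_pos"],4),round(o["gripper_width"],4),round(o["time"],1))
    if np.linalg.norm(f)>50:break
```

```text
0 [ 1.8 -0.6 -2.5] [ 0.4234 -0.0453  0.0871] 0.0332 16.8
0.012 [ 0.6  0.1 -2. ] [ 0.4354 -0.0446  0.0871] 0.0328 17.3
0.016 [ 1.4  0.5 -2.8] [ 0.4396 -0.0444  0.0871] 0.0331 17.7
0.019 [ 0.6  0.2 -2.1] [ 0.4426 -0.0442  0.0871] 0.0328 18.1
0.022 [ 1.7  0.8 -1.3] [ 0.4456 -0.044   0.0871] 0.0334 18.5
0.025 [ 1.1  0.1 -0.9] [ 0.4485 -0.0438  0.0871] 0.033 18.9
0.028 [-7.4 -0.3  4.6] [ 0.4506 -0.0436  0.0871] 0.0328 19.3
0.031 [-9.4  0.1  5.9] [ 0.4534 -0.0434  0.0871] 0.0326 19.7
0.034 [-8.  -0.5  5.3] [ 0.4564 -0.0433  0.0871] 0.0326 20.1
0.037 [-8.1 -0.8  6.8] [ 0.4594 -0.0431  0.0871] 0.033 20.5
0.04 [-8.8 -0.1  6.9] [ 0.4624 -0.0429  0.0871] 0.0328 20.9
0.043 [-8.6 -0.8  6. ] [ 0.4654 -0.0427  0.0871] 0.0329 21.3
```

Run:
```python
from h import *
m=np.array([.5183,-.0398]);d=np.array([np.cos(np.radians(3.3)),np.sin(np.radians(3.3))])
P=lambda s:m+(s-.095)*d
for s in [.046,.049,.052]:
    robot.line_to([*P(s),.0871],vel=.02);robot.pause(.1)
    o=robot.observe();print(s,np.round(o["ft_force"],1),np.round(o["tool_pos"],4),round(o["gripper_width"],4),round(o["time"],1))
robot.pause(.5)
a=robot.grab_frame("side")[180:260,255:355];b=robot.grab_frame("top")[130:230,300:425]
a=cv2.resize(a,(700,560),interpolation=2);cv2.imwrite("pics/s3.png",a);cv2.imwrite("pics/t3.png",cv2.resize(b,(750,600),interpolation=2))
```

```text
0.046 [-8.8 -1.   6. ] [ 0.4684 -0.0426  0.0871] 0.033 21.7
0.049 [-8.5 -1.3  5.8] [ 0.4714 -0.0424  0.0871] 0.0327 22.1
0.052 [-8.3 -0.1  7.2] [ 0.4744 -0.0422  0.087 ] 0.0331 22.5
```

View pics/s3.png

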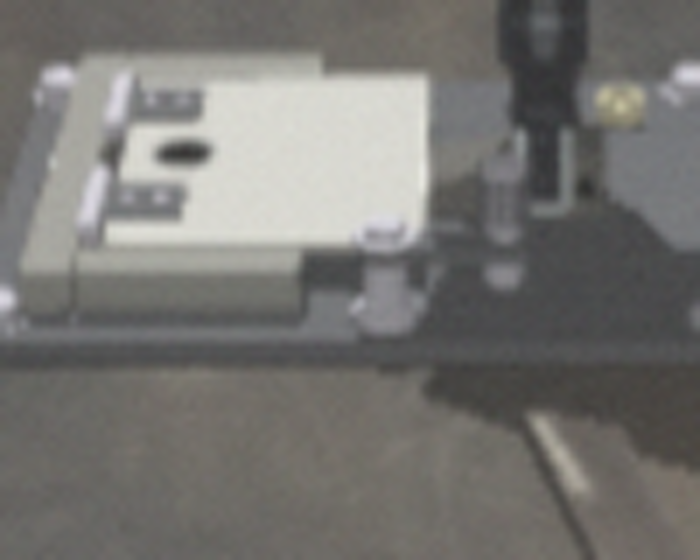

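View pics/t3.png

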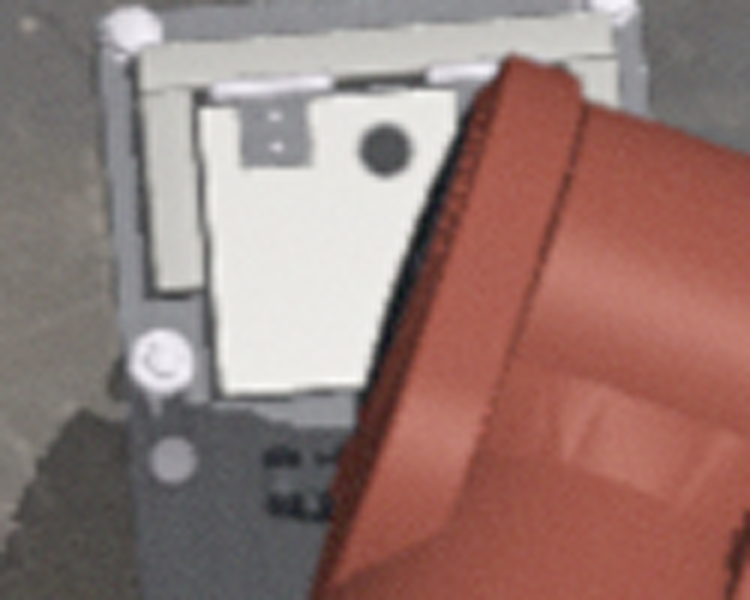

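```bash
python3 -c "
from plant import robot
print(robot.job_done())"
```

```text
the job is handed in; nothing more can be done
None
```

I handed the job in at about 23 s: the hold-down is swung to roughly 1.55 rad, and the wedge is gripped about 50 mm in and carrying the hatch about flush, judged by contact force and a side picture; no verdict came back.

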